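# Swap three pipe stubs round to the flanges they fit

## Task

The three pipe stubs have been stood on the wrong flanges for welding. Swap them round, parking one on a bare patch of bench on the way, so that each stub stands upright and fully down in the socket of the flange that fits it. Do not knock a stub over, and leave the flanges and the tools around them where they lie.

Things in the scene. Friction and masses are not known exactly. Their poses are not given: they have to be found in the camera images.
- stub_small: the smallest of three loose dark steel pipe stubs, an upright tube 21.3 mm outside, wall 2.6 mm, 65 mm long, about 0.08 kg, plain and round, bevelled at its upper end; to be gripped round its outside. Origin: centre of its lower end; z runs up along the pipe. At the start it stands loose inside the wide socket of the large flange, usually off its centre.
- stub_medium: the middle one of three loose dark steel pipe stubs, an upright tube 42.4 mm outside, wall 2.6 mm, 80 mm long, about 0.2 kg, plain and round, bevelled at its upper end; to be gripped round its outside. Origin: centre of its lower end; z runs up along the pipe. At the start it stands on top of the small flange's hub, too wide to enter.
- stub_large: the largest of three loose dark steel pipe stubs, an upright tube 60.3 mm outside, wall 2.9 mm, 90 mm long, about 0.37 kg, plain and round, bevelled at its upper end; to be gripped round its outside. Origin: centre of its lower end; z runs up along the pipe. At the start it stands on top of the medium flange's hub, too wide to enter.
- flange_small: the smallest of three loose steel pipe flanges lying on the bench, a round plate 90 mm across, 12 mm thick, with four bolt holes. Origin: centre of the underside, z up. Raised hub 50 mm across, flat top 26 mm above the bench; in it a round socket 25.3 mm wide, 14 mm deep, mouth bevelled out to 37.7 mm as a lead-in, its flat floor 12 mm above the bench. About 0.7 kg. Fits the small stub.
- flange_medium: the middle one of three loose steel pipe flanges lying on the bench, a round plate 120 mm across, 14 mm thick, with four bolt holes. Origin: centre of the underside, z up. Raised hub 70 mm across, flat top 28 mm above the bench; in it a round socket 46.4 mm wide, 14 mm deep, mouth bevelled out to 55 mm as a lead-in, its flat floor 14 mm above the bench. About 1.4 kg. Fits the medium stub.
- flange_large: the largest of three loose steel pipe flanges lying on the bench, a round plate 140 mm across, 16 mm thick, with four bolt holes. Origin: centre of the underside, z up. Raised hub 86 mm across, flat top 32 mm above the bench; in it a round socket 64.3 mm wide, 16 mm deep, mouth bevelled out to 76.3 mm as a lead-in, its flat floor 16 mm above the bench. About 2.1 kg. Fits the large stub.
- spare_spot (a point): a point on the bare bench top (z = 0) between the flanges; the bench is always clear for at least 40 mm round it, so a stub can be parked there (any other bare place serves as well).
- weld_magnet: bystander: red arrow-shaped welding magnet lying flat among the flanges, near the vice (not the one behind, beyond the green chest), 72 x 90 x 14 mm. Origin: centre of its underside.
- tape_measure: bystander: yellow tape measure standing on its foot, 37 x 85 x 65 mm. Origin: centre of its underside.
- try_square: bystander: try square lying flat, wooden stock and steel blade, 190 x 110 x 14 mm. Origin: centre of its underside.
There are look-alikes about, which are no part of the job. What is shaped like the stub_small but red or white is not meant.

How it is judged:
By the outcome, as a careful person would: the job done as asked, in the order asked, and still so for the second after the job is handed in, with the robot touching nothing.
It also fails if it takes over 96 s, if anything falls off the work surface, if the arm or the gripper's body presses on something with over 40 N, if the wrist force passes 120 N, or if a joint passes its speed limit or range.

## Robot

A 7-joint arm with a two-finger parallel gripper is mounted at the origin on a cart in front of the work surface, level with it; the furniture and walls round the work are solid. World frame = base frame: x ahead of the robot, y to its left, z up, the work surface at z = 0. Lengths are in m, angles in degrees, forces in N, time in s.
With the tool pointing down it reaches from about 0.425 to 0.875 m from the base axis. Payload 4.7 kg.
Tool frame: the origin (TCP) lies between the finger pads; the fingertips stand 8 mm ahead of it and the grasp point (between the pads) lies 11 mm behind it (env.tip_extent is the distance from the TCP to the fingertips, in m); z points along the fingers, y is the line along which they close (so a half turn about z gives the same grasp; the last joint's range is limited). The gripper opens to 87 mm and grips with 3 to 60 N. Pads are 19 mm wide; open, the fingers measure 117 mm over their backs; the gripper's body (75 mm by 190 mm) begins 51 mm behind the grasp point.
Start: joints at [75.35, 18.392, -4.016, 83.108, 1.295, 78.541, -3.26], TCP at [0.173, -0.627, 0.231] pointing down, gripper open.
Joint ranges: [-163.93, 163.93], [-17.29, 119.83], [-79.2, 71.16], [3.27, 140.29], [-89.18, 269.18], [5.43, 117.66], [-154.24, 154.24]. Speed limits (degrees/s): [147.25, 147.25, 180, 180, 180, 180, 180].

## Interface

Orientations are given as [roll, pitch, yaw] about the fixed x, y, z axes, in that order (R = Rz(yaw) Ry(pitch) Rx(roll)).
In Python, from cell import sensors, vision, workorder, env gives the robot as it stands.
- The arm moves only by the tool drive_tool, never from a script. Its argument "moves" is a list of rows, each an object of numbers: "x", "y", "z": the shift along the tool's x, y, z in mm; "rx", "ry", "rz": the turn, a rotation vector about the tool's x, y, z in rad; "fingers": the closure, from -1 (fully open) to 1 (shut). In form: [{"x": .., "y": .., "z": .., "rx": .., "ry": .., "rz": .., "fingers": ..}, ...]. A call has 1 to 20 rows; each row is the pose to reach, as a shift and turn from the pose commanded when the call began, along the tool's axes at that moment; what a row does not reach only later rows make up. A row lasts 1/8 s, in which the tool goes at most 62.5 mm and 10.7 degrees, less where a joint would pass 70% of its speed; a pose out of reach is approached as far as the arm can. A call with a gripper value outside its range is refused whole. The fingers move at their own pace and stop on an object; "force" is the grip in N (left out, the last holds). Time passes only in rows, so rows that repeat a pose let the fingers close. It gives the time, the measured TCP pose, the force, the opening and the grip force at its end, in the units of the state.
- sensors.get_obs(): the state, without advancing time (a new reading comes with each control period).
- vision.read_camera(name): name is "scene" or "top" or "wrist"; returns a dict with "image" (480x640x3 uint8, red, green, blue), "fx", "fy", "cx", "cy" (pixels), "R" (3x3) and "t" (3): a world point X has camera coordinates R X + t. Camera axes: x right, y down, z forward; pixel columns grow to the right and rows downward; lengths in m; the calibration is good to about 2 mm. A picture is of the moment at which its call begins. There is no depth.
- workorder.sign_off(): hands the job in; it is judged then, once.
The state is a dict: "time_s": time; "qpos": joint angles; "joint_velocities": joint speeds; "effort": joint torques, N m; "tool_pos": TCP position; "tool_rot": TCP orientation; "force": force on the tool from outside, world axes, zero at the start; "wrist_torque": the same for the moment, N m; "grip_width": finger opening in m; "grasp_force": force on a finger pad.
Only numpy, scipy, OpenCV 4.12 (cv2) and the standard library are available. Lean on these libraries where they do the work, as an engineer would, in place of code of your own. Each camera call takes 0.05 s, during which the arm holds its last target. There are 200 camera calls.

## Working session

There is one attempt and no reset: what is moved stays moved. The work goes in short steps, Python scripts to look and compute and a tool call to move; the robot and the scene stay as the last step left them, time stands still between calls to the robot, and variables do not carry over. Pictures are saved under pics/ and viewed, at most 14 in all, crops included, and the job is handed in when it is done.

Besides the shell and the picture viewer there is one more tool, called after "Call:" by a JSON object that holds its "name" and its "arguments", one argument or row to a line. drive_tool: Moves the arm, as the interface text tells. Its arguments: {"type":"object","properties":{"moves":{"type":"array"},"force":{"type":"number"}},"required":["moves"]}

```bash
mkdir -p pics; ls; cat > h.py <<'E'
import numpy as np,cv2
from cell import sensors,vision,workorder,env
def cam(n,save=None):
    c=vision.read_camera(n)
    if save: cv2.imwrite('pics/'+save,c['image'][:,:,::-1])
    return c
def ray(c,u,v,z):
    R=np.array(c['R']);t=np.array(c['t']);o=-R.T@t
    d=R.T@np.array([(u-c['cx'])/c['fx'],(v-c['cy'])/c['fy'],1])
    return o+d*(z-o[2])/d[2]
def proj(c,X):
    p=np.array(c['R'])@np.array(X)+np.array(c['t']);return c['fx']*p[0]/p[2]+c['cx'],c['fy']*p[1]/p[2]+c['cy']
E
python3 - <<'E'
from h import *
for n in('scene','top','wrist'):
    c=cam(n,n+'0.png');np.set_printoptions(precision=3,suppress=True)
    print(n,c['fx'],c['cx'],c['cy'],-np.array(c['R']).T@np.array(c['t']),np.array(c['R'])[2])
print(sensors.get_obs(),env.tip_extent)
E
```

```text
pics
scene 596.1909845839355 306.04179305731935 241.15540208888584 [-0.367 -0.76   0.604] [ 0.765  0.438 -0.472]
top 477.3175441705273 321.8341400000993 239.95394913201946 [ 0.378 -0.266  0.879] [ 0.171  0.028 -0.985]
wrist 342.0439861540935 319.3999284763495 241.50324774776453 [ 0.242 -0.608  0.384] [-0.254 -0.068 -0.965]
{'time_s': 0.15, 'qpos': array([75.346, 18.428, -4.016, 83.159,  1.297, 78.539, -3.261]), 'joint_velocities': array([ 0.052, -0.09 ,  0.063, -0.25 ,  0.029,  0.13 , -0.03 ]), 'effort': array([  0.   , -49.179,  -0.404, -31.288,  -0.064,   0.04 ,   0.   ]), 'tool_pos': array([ 0.173, -0.626,  0.23 ]), 'tool_rot': array([-179.92 ,    0.006,   15.464]), 'force': array([-0.549,  0.579,  0.267]), 'wrist_torque': array([-0.016,  0.027,  0.03 ]), 'grasp_force': 0.0, 'grip_width': 0.0863504955984845} 0.008
```

View pics/top0.png

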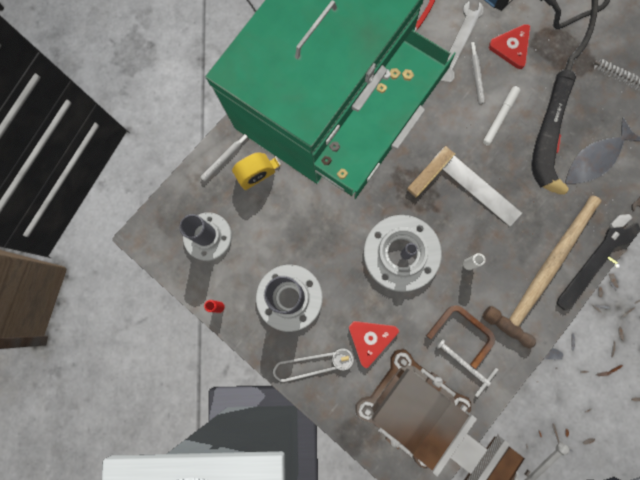

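View pics/scene0.png

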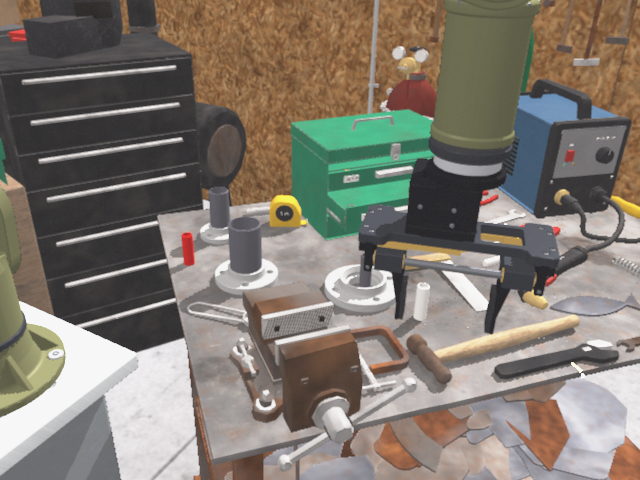

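Candidates for stub_small:
- dark tube in the large flange, top px (408,250)
- red tube (214,306), a look-alike
- white tube (474,262), a look-alike

I choose the dark one. The medium stub is at (200,230) on the small flange, and the large stub is at (289,295) on the medium flange. A close crop and the measurements come next.

```bash
python3 - <<'E'
from h import *
c=cam('top');im=c['image']
cv2.imwrite('pics/crop1.png',cv2.resize(im[190:350,170:490,::-1],None,fx=2.5,fy=2.5,interpolation=cv2.INTER_CUBIC))
g=im.astype(int);mn=g.min(2);sat=g.max(2)-mn
m=((mn>140)&(sat<25)).astype(np.uint8)
m=cv2.morphologyEx(m,cv2.MORPH_CLOSE,np.ones((3,3)))
cs,_=cv2.findContours(m,cv2.RETR_EXTERNAL,cv2.CHAIN_APPROX_NONE)
for k in cs:
    x,y,w,h=cv2.boundingRect(k)
    if cv2.contourArea(k)>300 and 170<x<490 and 190<y<350:
        e=cv2.fitEllipse(cv2.convexHull(k));print(e,cv2.contourArea(k),[ray(c,*e[0],z)[:2].round(4) for z in(.012,.014,.016)])
for q in[(640,240),(0,240),(320,0),(320,480)]:print(q,ray(c,*q,0))
E
```

```text
((316.709228515625, 366.8187561035156), (32.63277816772461, 76.33808898925781), 72.41133880615234) 502.0 [array([ 0.3019, -0.225 ]), array([ 0.302 , -0.2251]), array([ 0.3022, -0.2252])]
((463.68450927734375, 364.9737243652344), (64.9239501953125, 73.00032806396484), 42.09553146362305) 345.0 [array([ 0.2982, -0.4822]), array([ 0.2984, -0.4817]), array([ 0.2986, -0.4812])]
((288.8011779785156, 296.7341003417969), (65.72396087646484, 66.51631164550781), 85.80119323730469) 3354.0 [array([ 0.4264, -0.1778]), array([ 0.4263, -0.178 ]), array([ 0.4261, -0.1782])]
((379.46844482421875, 499.6773986816406), (52.93788528442383, 138.955810546875), 0.0) 18561.0 [array([ 0.0825, -0.3246]), array([ 0.0832, -0.3244]), array([ 0.0839, -0.3243])]
((402.2795104980469, 252.4040069580078), (75.44506072998047, 77.9250259399414), 115.81039428710938) 2941.5 [array([ 0.5004, -0.387 ]), array([ 0.5001, -0.3867]), array([ 0.4998, -0.3864])]
((208.03549194335938, 235.0438995361328), (44.90541458129883, 46.05398941040039), 13.860199928283691) 556.5 [array([ 0.5454, -0.029 ]), array([ 0.545 , -0.0295]), array([ 0.5446, -0.03  ])]
(640, 240) [ 0.5101515  -0.82213443  0.        ]
(0, 240) [0.5522931  0.37581606 0.        ]
(320, 0) [ 1.02930962 -0.25125951  0.        ]
(320, 480) [ 0.11167917 -0.22493074  0.        ]
```

View pics/crop1.png

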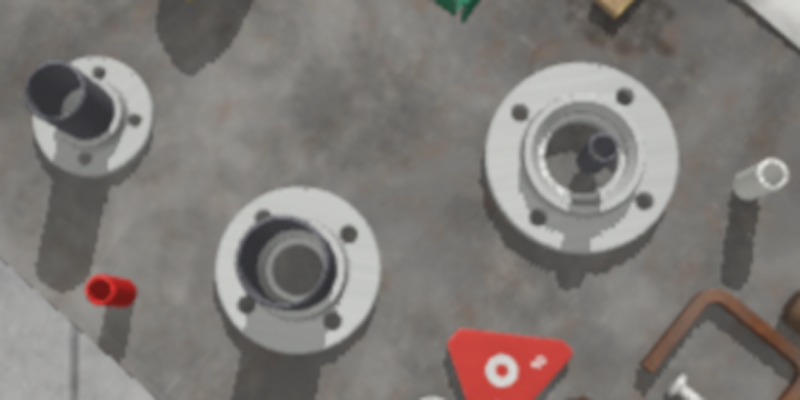

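The crop confirms it: the dark small stub stands in the large flange, with its top ring at full-image px (411,249). The large stub is on the medium flange (289,298), and the medium stub is on the small flange (207,237). Next I go over the large flange for a wrist view.

Call:
{"name": "drive_tool", "arguments": {
  "moves": [
    {"x":40,"y":-15},
    {"x":95,"y":-36},
    {"x":150,"y":-57},
    {"x":205,"y":-78},
    {"x":260,"y":-100},
    {"x":315,"y":-120},
    {"x":355,"y":-136},
    {"x":376,"y":-144},
    {"x":376,"y":-144},
    {"x":376,"y":-144},
    {"x":376,"y":-144}
  ]
}}

```text
invalid input at $.moves[0]: expected keys x, y, z, rx, ry, rz, fingers
```

```bash
python3 - <<'E'
from h import *
print(sensors.get_obs()['tool_pos'],sensors.get_obs()['tool_rot'],sensors.get_obs()['time_s'])
c=cam('wrist','w1.png')
for X in[(.4998,-.3864,.016),(.4998,-.3864,.032)]:print(proj(c,X))
c=cam('top')
print('small',ray(c,411.2,249.2,.081),'large',ray(c,284,294.8,.118),'med',ray(c,192.8,226,.106),'white',ray(c,465,270,0),'red',ray(c,219,307,0))
E
```

```text
[ 0.17311123 -0.62619125  0.22988704] [-1.79932895e+02  3.01915979e-03  1.54562729e+01] 0.2
(np.float64(140.26677611287718), np.float64(-248.8186242765098))
(np.float64(129.5636443752497), np.float64(-272.4419699942667))
small [ 0.49560544 -0.39253562  0.081     ] large [ 0.42379463 -0.18094656  0.118     ] med [ 0.54352559 -0.02880266  0.106     ] white [ 0.46565719 -0.50097285  0.        ] red [ 0.41226448 -0.04756042  0.        ]
```

View pics/w1.png

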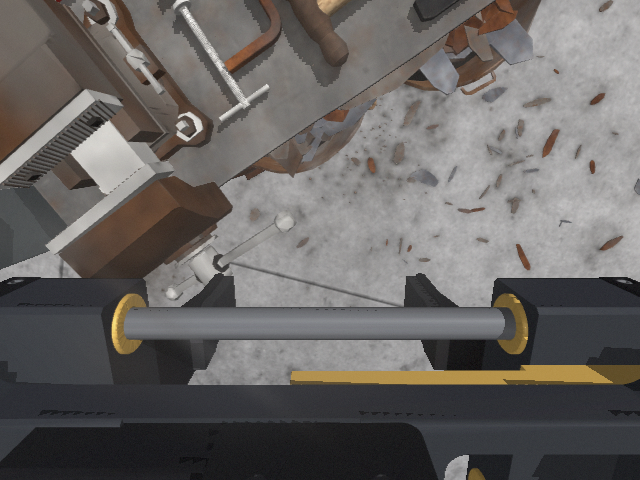

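The wrist view shows the vice at left (110,190), with the flange still out of frame. I resend the move with all keys, slightly higher.

Call:
{"name": "drive_tool", "arguments": {
  "moves": [
    {"x":20,"y":0,"z":-25,"rx":0,"ry":0,"rz":0,"fingers":-1},
    {"x":70,"y":-10,"z":-40,"rx":0,"ry":0,"rz":0,"fingers":-1},
    {"x":130,"y":-35,"z":-40,"rx":0,"ry":0,"rz":0,"fingers":-1},
    {"x":190,"y":-65,"z":-40,"rx":0,"ry":0,"rz":0,"fingers":-1},
    {"x":245,"y":-95,"z":-40,"rx":0,"ry":0,"rz":0,"fingers":-1},
    {"x":300,"y":-120,"z":-30,"rx":0,"ry":0,"rz":0,"fingers":-1},
    {"x":350,"y":-138,"z":-15,"rx":0,"ry":0,"rz":0,"fingers":-1},
    {"x":374,"y":-138,"z":0,"rx":0,"ry":0,"rz":0,"fingers":-1},
    {"x":374,"y":-138,"z":0,"rx":0,"ry":0,"rz":0,"fingers":-1},
    {"x":374,"y":-138,"z":0,"rx":0,"ry":0,"rz":0,"fingers":-1},
    {"x":374,"y":-138,"z":0,"rx":0,"ry":0,"rz":0,"fingers":-1},
    {"x":374,"y":-138,"z":0,"rx":0,"ry":0,"rz":0,"fingers":-1}
  ]
}}

```text
time_s: 1.8
tool_pos: [0.4961, -0.3949, 0.2313]
tool_rot: [179.9, -0.0, 15.3]
force: [0.5, -0.7, -0.6]
grip_width: 0.0871
grasp_force: 0.0
```

```bash
cat >> h.py <<'E'
def tooldelta(X):
    from scipy.spatial.transform import Rotation as Ro
    o=sensors.get_obs();R=Ro.from_euler('xyz',o['tool_rot'],degrees=True).as_matrix()
    return (R.T@(np.array(X)-o['tool_pos'])*1000).round(1)
E
python3 - <<'E'
from h import *
o=sensors.get_obs();print(o['tool_pos'],o['tool_rot'],o['time_s'],o['qpos'])
c=cam('wrist','w2.png')
for X in[(.4998,-.3864,.016),(.4998,-.3864,.032),(.4956,-.3925,.081)]:print(proj(c,X))
E
```

```text
[ 0.49609413 -0.39492846  0.23130259] [ 1.79933563e+02 -1.18842879e-02  1.53411037e+01] 1.8 [ 49.36539122  17.20388396 -16.53364067  85.14571304   4.96638588
  78.3069182  -42.12934043]
(np.float64(312.5061374953435), np.float64(209.93119571766772))
(np.float64(312.21257285778756), np.float64(212.58282374065058))
(np.float64(316.3912263313415), np.float64(228.4031144671417))
```

View pics/w2.png

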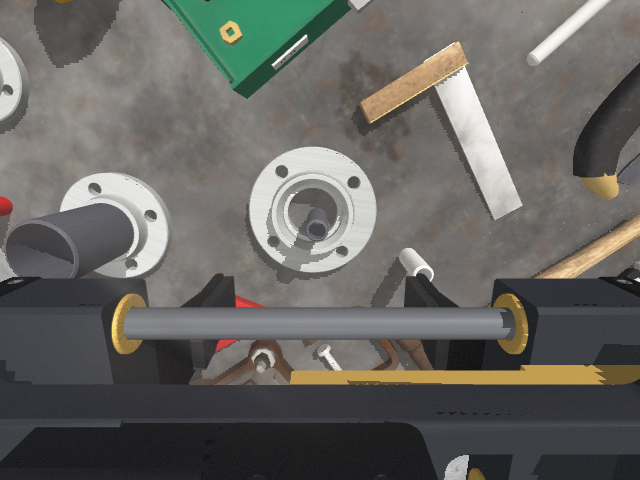

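The flange centre at px (313,210) and the stub top at (317,231) agree with the top-camera fix to within 2 mm. I descend on the small stub, turning the yaw to 0.

Call:
{"name": "drive_tool", "arguments": {
  "force": 20,
  "moves": [
    {"x":-1,"y":-2,"z":30,"rx":0,"ry":0,"rz":0.13,"fingers":-0.5},
    {"x":-1,"y":-2,"z":80,"rx":0,"ry":0,"rz":0.267,"fingers":-0.5},
    {"x":-1,"y":-2,"z":120,"rx":0,"ry":0,"rz":0.267,"fingers":-0.5},
    {"x":-1,"y":-2,"z":150,"rx":0,"ry":0,"rz":0.267,"fingers":-0.3},
    {"x":-1,"y":-2,"z":170,"rx":0,"ry":0,"rz":0.267,"fingers":-0.3},
    {"x":-1,"y":-2,"z":176,"rx":0,"ry":0,"rz":0.267,"fingers":-0.2},
    {"x":-1,"y":-2,"z":176,"rx":0,"ry":0,"rz":0.267,"fingers":0.2},
    {"x":-1,"y":-2,"z":176,"rx":0,"ry":0,"rz":0.267,"fingers":0.7},
    {"x":-1,"y":-2,"z":176,"rx":0,"ry":0,"rz":0.267,"fingers":1},
    {"x":-1,"y":-2,"z":176,"rx":0,"ry":0,"rz":0.267,"fingers":1},
    {"x":-1,"y":-2,"z":176,"rx":0,"ry":0,"rz":0.267,"fingers":1},
    {"x":-1,"y":-2,"z":176,"rx":0,"ry":0,"rz":0.267,"fingers":1}
  ]
}}

```text
time_s: 3.35
tool_pos: [0.4958, -0.3925, 0.0552]
tool_rot: [180.0, -0.0, 0.2]
force: [-0.5, -0.6, 4.1]
grip_width: 0.0208
grasp_force: 20.0
```

Gripped at 20.8 mm. Now I carry it to the bare patch at about (0.535, -0.225).

Call:
{"name": "drive_tool", "arguments": {
  "moves": [
    {"x":0,"y":0,"z":-25,"rx":0,"ry":0,"rz":0,"fingers":1},
    {"x":0,"y":0,"z":-50,"rx":0,"ry":0,"rz":0,"fingers":1},
    {"x":10,"y":-40,"z":-50,"rx":0,"ry":0,"rz":0,"fingers":1},
    {"x":20,"y":-85,"z":-50,"rx":0,"ry":0,"rz":0,"fingers":1},
    {"x":30,"y":-130,"z":-50,"rx":0,"ry":0,"rz":0,"fingers":1},
    {"x":39,"y":-158,"z":-40,"rx":0,"ry":0,"rz":0,"fingers":1},
    {"x":39,"y":-167,"z":-20,"rx":0,"ry":0,"rz":0,"fingers":1},
    {"x":39,"y":-167,"z":0,"rx":0,"ry":0,"rz":0,"fingers":1},
    {"x":39,"y":-167,"z":10,"rx":0,"ry":0,"rz":0,"fingers":1},
    {"x":39,"y":-167,"z":14,"rx":0,"ry":0,"rz":0,"fingers":1},
    {"x":39,"y":-167,"z":16,"rx":0,"ry":0,"rz":0,"fingers":1},
    {"x":39,"y":-167,"z":16,"rx":0,"ry":0,"rz":0,"fingers":1}
  ]
}}

```text
time_s: 4.85
tool_pos: [0.5345, -0.2257, 0.0392]
tool_rot: [180.0, -0.1, 0.1]
force: [0.2, 0.6, -0.1]
grip_width: 0.0207
grasp_force: 20.0
```

Call:
{"name": "drive_tool", "arguments": {
  "moves": [
    {"x":0,"y":0,"z":0.5,"rx":0,"ry":0,"rz":0,"fingers":0.4},
    {"x":0,"y":0,"z":0.5,"rx":0,"ry":0,"rz":0,"fingers":0},
    {"x":0,"y":0,"z":0.5,"rx":0,"ry":0,"rz":0,"fingers":0},
    {"x":0,"y":0,"z":-20,"rx":0,"ry":0,"rz":0,"fingers":-0.3},
    {"x":0,"y":0,"z":-60,"rx":0,"ry":0,"rz":0,"fingers":-0.6},
    {"x":0,"y":0,"z":-110,"rx":0,"ry":0,"rz":0,"fingers":-1},
    {"x":-40,"y":-12,"z":-150,"rx":0,"ry":0,"rz":0,"fingers":-1},
    {"x":-80,"y":-30,"z":-190,"rx":0,"ry":0,"rz":0,"fingers":-1},
    {"x":-110,"y":-45,"z":-200,"rx":0,"ry":0,"rz":0,"fingers":-1},
    {"x":-110,"y":-45,"z":-200,"rx":0,"ry":0,"rz":0,"fingers":-1},
    {"x":-110,"y":-45,"z":-200,"rx":0,"ry":0,"rz":0,"fingers":-1}
  ]
}}

```text
time_s: 6.22
tool_pos: [0.4241, -0.1806, 0.2384]
tool_rot: [180.0, -0.0, 0.2]
force: [0.5, -0.2, -0.4]
grip_width: 0.087
grasp_force: 0.0
```

```bash
python3 - <<'E'
from h import *
o=sensors.get_obs();print(o['tool_pos'],o['tool_rot'],o['time_s'])
c=cam('wrist','w3.png')
for X in[(.426,-.178,.014),(.4238,-.181,.118),(.5345,-.2257,.065)]:print(proj(c,X))
E
```

```text
[ 0.42412865 -0.18057831  0.23843445] [ 1.79972307e+02 -2.53710119e-02  1.60036974e-01] 6.225
(np.float64(316.809015123104), np.float64(212.08043941448517))
(np.float64(319.4447751379917), np.float64(237.21540765800887))
(np.float64(369.69062159950033), np.float64(102.79572537144523))
```

View pics/w3.png

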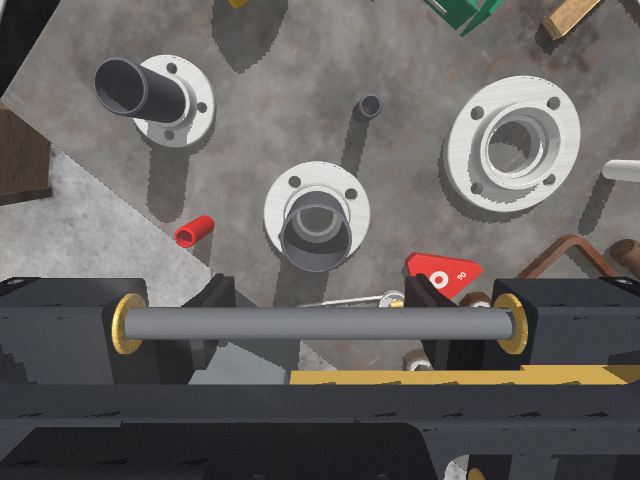

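The wrist view shows the small stub parked upright at (370,105). The large stub's top is centred near (316,237), about 3 mm to the left of where I predicted.

Call:
{"name": "drive_tool", "arguments": {
  "force": 30,
  "moves": [
    {"x":0,"y":-2.5,"z":40,"rx":0,"ry":0,"rz":0,"fingers":-1},
    {"x":0,"y":-2.5,"z":80,"rx":0,"ry":0,"rz":0,"fingers":-1},
    {"x":0,"y":-2.5,"z":110,"rx":0,"ry":0,"rz":0,"fingers":-1},
    {"x":0,"y":-2.5,"z":135,"rx":0,"ry":0,"rz":0,"fingers":-1},
    {"x":0,"y":-2.5,"z":155,"rx":0,"ry":0,"rz":0,"fingers":-1},
    {"x":0,"y":-2.5,"z":161,"rx":0,"ry":0,"rz":0,"fingers":-1},
    {"x":0,"y":-2.5,"z":161,"rx":0,"ry":0,"rz":0,"fingers":-0.6},
    {"x":0,"y":-2.5,"z":161,"rx":0,"ry":0,"rz":0,"fingers":-0.3},
    {"x":0,"y":-2.5,"z":161,"rx":0,"ry":0,"rz":0,"fingers":0},
    {"x":0,"y":-2.5,"z":161,"rx":0,"ry":0,"rz":0,"fingers":0},
    {"x":0,"y":-2.5,"z":161,"rx":0,"ry":0,"rz":0,"fingers":0}
  ]
}}

```text
time_s: 7.65
tool_pos: [0.4243, -0.178, 0.0782]
tool_rot: [180.0, -0.1, 0.2]
force: [-0.1, 1.0, 4.1]
grip_width: 0.0599
grasp_force: 30.0
```

Call:
{"name": "drive_tool", "arguments": {
  "moves": [
    {"x":0,"y":0,"z":-20,"rx":0,"ry":0,"rz":0,"fingers":0},
    {"x":0,"y":0,"z":-50,"rx":0,"ry":0,"rz":0,"fingers":0},
    {"x":5,"y":15,"z":-75,"rx":0,"ry":0,"rz":0,"fingers":0},
    {"x":18,"y":50,"z":-80,"rx":0,"ry":0,"rz":0,"fingers":0},
    {"x":33,"y":90,"z":-80,"rx":0,"ry":0,"rz":0,"fingers":0},
    {"x":48,"y":130,"z":-80,"rx":0,"ry":0,"rz":0,"fingers":0},
    {"x":62,"y":170,"z":-75,"rx":0,"ry":0,"rz":0,"fingers":0},
    {"x":72,"y":200,"z":-60,"rx":0,"ry":0,"rz":0,"fingers":0},
    {"x":75.5,"y":208.5,"z":-40,"rx":0,"ry":0,"rz":0,"fingers":0},
    {"x":75.5,"y":208.5,"z":-25,"rx":0,"ry":0,"rz":0,"fingers":0},
    {"x":75.5,"y":208.5,"z":-15,"rx":0,"ry":0,"rz":0,"fingers":0},
    {"x":75.5,"y":208.5,"z":-15,"rx":0,"ry":0,"rz":0,"fingers":0}
  ]
}}

```text
time_s: 9.15
tool_pos: [0.4995, -0.3845, 0.0917]
tool_rot: [-179.9, 0.1, 0.2]
force: [-0.5, 0.5, -3.7]
grip_width: 0.0598
grasp_force: 30.0
```

```bash
python3 - <<'E'
from h import *
o=sensors.get_obs();print(o['tool_pos'],o['time_s'])
w=cam('wrist');s=cam('scene');t=cam('top')
p=proj(s,(.5,-.386,.05));x,y=int(p[0])-80,int(p[1])-90
sc=cv2.resize(s['image'][max(y,0):y+160,max(x,0):x+160],(480,480))
tt=cv2.resize(t['image'][200:300,352:452],(300,300))
ww=cv2.resize(w['image'],(320,240))
out=np.zeros((540,800,3),np.uint8);out[:480,:480]=sc;out[:300,480:780]=tt;out[300:540,480:800]=ww
cv2.imwrite('pics/m4.png',out[:,:,::-1])
E
```

```text
[ 0.4994644  -0.38447328  0.09170109] 9.15
```

View pics/m4.png

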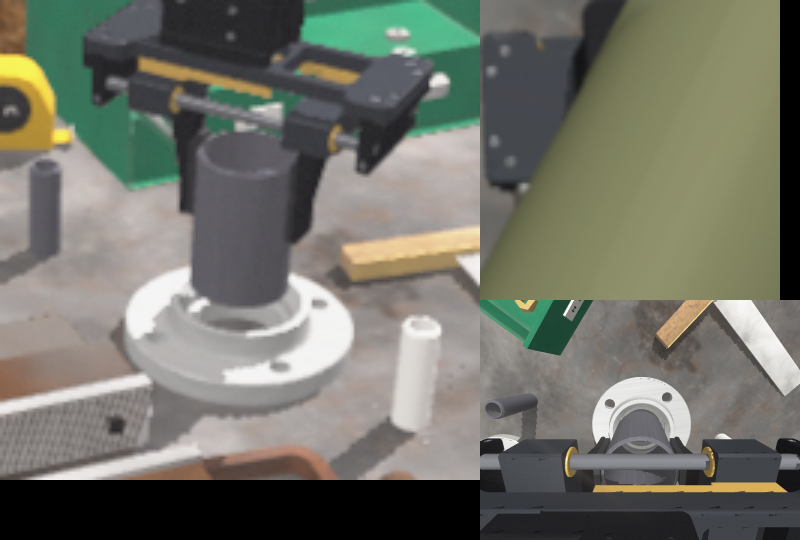

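The stub hangs over the large socket, well centred at scene-crop px (242,300). I lower it gently.

Call:
{"name": "drive_tool", "arguments": {
  "moves": [
    {"x":0,"y":1,"z":4,"rx":0,"ry":0,"rz":0,"fingers":0},
    {"x":0,"y":1,"z":9,"rx":0,"ry":0,"rz":0,"fingers":0},
    {"x":0,"y":1,"z":13,"rx":0,"ry":0,"rz":0,"fingers":0},
    {"x":0,"y":1,"z":16,"rx":0,"ry":0,"rz":0,"fingers":0},
    {"x":0,"y":1,"z":16,"rx":0,"ry":0,"rz":0,"fingers":0}
  ]
}}

```text
time_s: 9.93
tool_pos: [0.4997, -0.387, 0.0761]
tool_rot: [-180.0, 0.0, 0.2]
force: [0.1, 0.7, -3.0]
grip_width: 0.06
grasp_force: 30.0
```

Call:
{"name": "drive_tool", "arguments": {
  "moves": [
    {"x":0,"y":0,"z":3,"rx":0,"ry":0,"rz":0,"fingers":0},
    {"x":0,"y":0,"z":5,"rx":0,"ry":0,"rz":0,"fingers":0},
    {"x":0,"y":0,"z":7,"rx":0,"ry":0,"rz":0,"fingers":0},
    {"x":0,"y":0,"z":7,"rx":0,"ry":0,"rz":0,"fingers":0}
  ]
}}

```text
time_s: 10.42
tool_pos: [0.4997, -0.387, 0.0693]
tool_rot: [-180.0, 0.0, 0.2]
force: [-0.4, 0.0, -2.7]
grip_width: 0.0595
grasp_force: 30.0
```

Call:
{"name": "drive_tool", "arguments": {
  "moves": [
    {"x":0,"y":0,"z":1.5,"rx":0,"ry":0,"rz":0,"fingers":0},
    {"x":0,"y":0,"z":3,"rx":0,"ry":0,"rz":0,"fingers":0},
    {"x":0,"y":0,"z":3.5,"rx":0,"ry":0,"rz":0,"fingers":0},
    {"x":0,"y":0,"z":3.5,"rx":0,"ry":0,"rz":0,"fingers":0}
  ]
}}

```text
time_s: 10.92
tool_pos: [0.4999, -0.3872, 0.0663]
tool_rot: [180.0, -0.0, 0.2]
force: [-1.3, 1.0, -0.8]
grip_width: 0.0602
grasp_force: 30.0
```

Call:
{"name": "drive_tool", "arguments": {
  "moves": [
    {"x":0,"y":0,"z":0,"rx":0,"ry":0,"rz":0,"fingers":-0.6},
    {"x":0,"y":0,"z":0,"rx":0,"ry":0,"rz":0,"fingers":-1},
    {"x":0,"y":0,"z":0,"rx":0,"ry":0,"rz":0,"fingers":-1},
    {"x":0,"y":0,"z":-25,"rx":0,"ry":0,"rz":0,"fingers":-1},
    {"x":0,"y":0,"z":-70,"rx":0,"ry":0,"rz":0,"fingers":-1},
    {"x":0,"y":0,"z":-120,"rx":0,"ry":0,"rz":0,"fingers":-1},
    {"x":0,"y":-20,"z":-165,"rx":0,"ry":0,"rz":0,"fingers":-1},
    {"x":5,"y":-70,"z":-170,"rx":0,"ry":0,"rz":0,"fingers":-1},
    {"x":10,"y":-125,"z":-170,"rx":0,"ry":0,"rz":0,"fingers":-1},
    {"x":18,"y":-180,"z":-170,"rx":0,"ry":0,"rz":0,"fingers":-1},
    {"x":26,"y":-235,"z":-170,"rx":0,"ry":0,"rz":0,"fingers":-1},
    {"x":34,"y":-290,"z":-170,"rx":0,"ry":0,"rz":0,"fingers":-1},
    {"x":40,"y":-335,"z":-170,"rx":0,"ry":0,"rz":0,"fingers":-1},
    {"x":44,"y":-358,"z":-170,"rx":0,"ry":0,"rz":0,"fingers":-1},
    {"x":44,"y":-358,"z":-170,"rx":0,"ry":0,"rz":0,"fingers":-1},
    {"x":44,"y":-358,"z":-170,"rx":0,"ry":0,"rz":0,"fingers":-1}
  ]
}}

```text
time_s: 12.92
tool_pos: [0.5428, -0.0308, 0.236]
tool_rot: [179.9, 0.0, 0.1]
force: [0.5, -0.5, 0.4]
grip_width: 0.0868
grasp_force: 0.0
```

```bash
python3 - <<'E'
from h import *
o=sensors.get_obs();print(o['tool_pos'],o['tool_rot'],o['time_s'])
c=cam('wrist','w5.png')
for X in[(.545,-.029,.012),(.5435,-.0288,.106),(.4998,-.387,.106)]:print(proj(c,X))
E
```

```text
[ 0.54278157 -0.03077939  0.23598181] [1.79939357e+02 1.02114793e-02 5.98942140e-02] 12.925
(np.float64(317.36103988483643), np.float64(211.7415937985293))
(np.float64(316.5124328588701), np.float64(233.1594678242364))
(np.float64(718.6445977061617), np.float64(281.02025183136027))
```

View pics/w5.png

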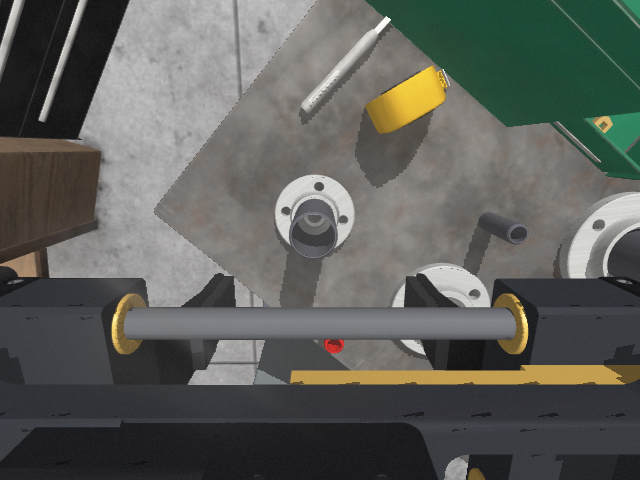

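The medium stub's top is centred near (313.5,233.5), so it sits about 2.5 mm further left than estimated. I grasp it there.

Call:
{"name": "drive_tool", "arguments": {
  "force": 25,
  "moves": [
    {"x":0.5,"y":-4,"z":45,"rx":0,"ry":0,"rz":0,"fingers":-1},
    {"x":0.5,"y":-4,"z":90,"rx":0,"ry":0,"rz":0,"fingers":-1},
    {"x":0.5,"y":-4,"z":125,"rx":0,"ry":0,"rz":0,"fingers":-1},
    {"x":0.5,"y":-4,"z":150,"rx":0,"ry":0,"rz":0,"fingers":-0.8},
    {"x":0.5,"y":-4,"z":165,"rx":0,"ry":0,"rz":0,"fingers":-0.6},
    {"x":0.5,"y":-4,"z":169,"rx":0,"ry":0,"rz":0,"fingers":-0.5},
    {"x":0.5,"y":-4,"z":169,"rx":0,"ry":0,"rz":0,"fingers":-0.2},
    {"x":0.5,"y":-4,"z":169,"rx":0,"ry":0,"rz":0,"fingers":0.1},
    {"x":0.5,"y":-4,"z":169,"rx":0,"ry":0,"rz":0,"fingers":0.4},
    {"x":0.5,"y":-4,"z":169,"rx":0,"ry":0,"rz":0,"fingers":0.4},
    {"x":0.5,"y":-4,"z":169,"rx":0,"ry":0,"rz":0,"fingers":0.4}
  ]
}}

```text
time_s: 14.35
tool_pos: [0.544, -0.0251, 0.0678]
tool_rot: [180.0, -0.1, 0.2]
force: [-0.1, 0.2, 3.9]
grip_width: 0.0419
grasp_force: 25.0
```

Call:
{"name": "drive_tool", "arguments": {
  "moves": [
    {"x":0,"y":0,"z":-20,"rx":0,"ry":0,"rz":0,"fingers":0.4},
    {"x":0,"y":0,"z":-60,"rx":0,"ry":0,"rz":0,"fingers":0.4},
    {"x":0,"y":0,"z":-75,"rx":0,"ry":0,"rz":0,"fingers":0.4},
    {"x":0,"y":0,"z":-75,"rx":0,"ry":0,"rz":0,"fingers":0.4}
  ]
}}

```text
time_s: 14.85
tool_pos: [0.5437, -0.0251, 0.1423]
tool_rot: [180.0, -0.1, 0.2]
force: [0.4, -0.4, -2.6]
grip_width: 0.0418
grasp_force: 25.0
```

```bash
python3 - <<'E'
from h import *
w=cam('wrist');t=cam('top')
out=np.zeros((480,800,3),np.uint8)
x,y=239,248
out[:300,:300]=cv2.resize(t['image'][y:y+100,x:x+100],(300,300),interpolation=cv2.INTER_CUBIC)
out[:360,320:800]=cv2.resize(w['image'],(480,360))
cv2.imwrite('pics/m6.png',out[:,:,::-1])
g=t['image'].astype(int);mn=g.min(2);sat=g.max(2)-mn
m=((mn>140)&(sat<25)).astype(np.uint8)
cs,_=cv2.findContours(m,cv2.RETR_EXTERNAL,cv2.CHAIN_APPROX_NONE)
for k in cs:
    if cv2.contourArea(k)>400:
        e=cv2.fitEllipse(cv2.convexHull(k));print(np.round(e[0],1),np.round(e[1],1),ray(t,*e[0],.014))
print(proj(t,(.426,-.178,.014)),proj(t,(.426,-.178,.028)))
E
```

```text
[315.4 424.1] [2.5 5.9] [ 0.20610551 -0.22025341  0.014     ]
[313.4 364.8] [32.6 83.2] [ 0.30570212 -0.21932438  0.014     ]
[188.4 300. ] [ 40.3 103.1] [0.42604853 0.00515921 0.014     ]
[288.6 297.2] [66.9 67.1] [ 0.42548477 -0.17764592  0.014     ]
[404.8 483.1] [26.8 62.7] [ 0.10829976 -0.36820921  0.014     ]
[206.2 243.6] [30.1 47.4] [ 0.52894505 -0.02625955  0.014     ]
[402.3 252.1] [75.1 78.4] [ 0.50070663 -0.38677317  0.014     ]
[ 42.6 -64.7] [159.3 585.2] [1.20299704 0.33086439 0.014     ]
[483.5 191.5] [ 20.4 147.9] [ 0.60865294 -0.54280322  0.014     ]
[223.4 156.4] [28.8 61.2] [ 0.69686384 -0.05740066  0.014     ]
[496.5 114.3] [40.4 73. ] [ 0.75906077 -0.58023497  0.014     ]
[453.5  37.6] [64.1 88.7] [ 0.92257029 -0.51145923  0.014     ]
[ -9402.7 -31072.2] [ 2338.6 65350. ] [-4.84146049 -1.71147923  0.014     ]
(np.float64(288.7936503859757), np.float64(296.8787606083948)) (np.float64(287.9908291835238), np.float64(296.46749992424094))
```

View pics/m6.png

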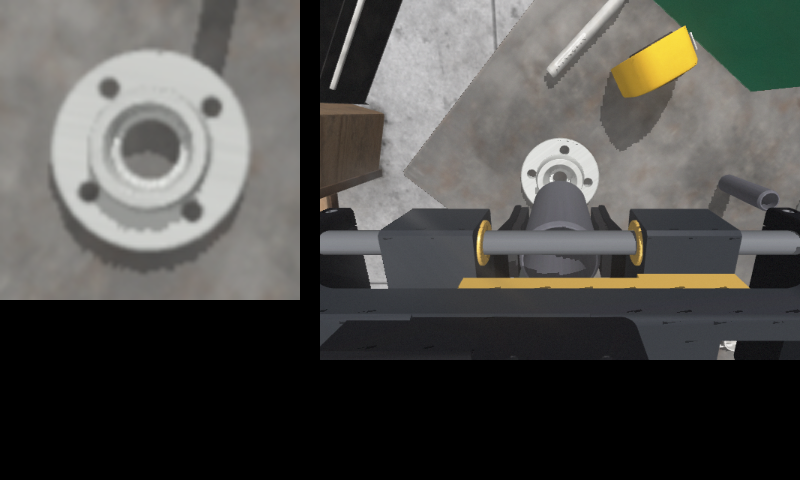

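The bare medium flange is centred at crop px (150,150), which is (0.4255, -0.1777) and matches the earlier fix. I carry the medium stub there.

Call:
{"name": "drive_tool", "arguments": {
  "moves": [
    {"x":-25,"y":33,"z":0,"rx":0,"ry":0,"rz":0,"fingers":0.4},
    {"x":-55,"y":70,"z":0,"rx":0,"ry":0,"rz":0,"fingers":0.4},
    {"x":-85,"y":110,"z":0,"rx":0,"ry":0,"rz":0,"fingers":0.4},
    {"x":-110,"y":142,"z":10,"rx":0,"ry":0,"rz":0,"fingers":0.4},
    {"x":-118.5,"y":152.5,"z":30,"rx":0,"ry":0,"rz":0,"fingers":0.4},
    {"x":-118.5,"y":152.5,"z":50,"rx":0,"ry":0,"rz":0,"fingers":0.4},
    {"x":-118.5,"y":152.5,"z":62,"rx":0,"ry":0,"rz":0,"fingers":0.4},
    {"x":-118.5,"y":152.5,"z":67,"rx":0,"ry":0,"rz":0,"fingers":0.4},
    {"x":-118.5,"y":152.5,"z":71,"rx":0,"ry":0,"rz":0,"fingers":0.4},
    {"x":-118.5,"y":152.5,"z":75,"rx":0,"ry":0,"rz":0,"fingers":0.4},
    {"x":-118.5,"y":152.5,"z":75,"rx":0,"ry":0,"rz":0,"fingers":0.4}
  ]
}}

```text
time_s: 16.32
tool_pos: [0.4254, -0.1778, 0.0671]
tool_rot: [180.0, 0.0, 0.2]
force: [0.2, -0.4, -1.8]
grip_width: 0.0417
grasp_force: 25.0
```

Call:
{"name": "drive_tool", "arguments": {
  "moves": [
    {"x":0,"y":0,"z":3,"rx":0,"ry":0,"rz":0,"fingers":0.4},
    {"x":0,"y":0,"z":5,"rx":0,"ry":0,"rz":0,"fingers":0.4},
    {"x":0,"y":0,"z":7,"rx":0,"ry":0,"rz":0,"fingers":0.4},
    {"x":0,"y":0,"z":8,"rx":0,"ry":0,"rz":0,"fingers":0.4},
    {"x":0,"y":0,"z":8,"rx":0,"ry":0,"rz":0,"fingers":0.4}
  ]
}}

```text
time_s: 16.95
tool_pos: [0.4252, -0.1778, 0.059]
tool_rot: [180.0, 0.0, 0.2]
force: [-0.5, -0.4, -0.8]
grip_width: 0.0421
grasp_force: 25.0
```

Call:
{"name": "drive_tool", "arguments": {
  "moves": [
    {"x":0,"y":0,"z":1.5,"rx":0,"ry":0,"rz":0,"fingers":0.4},
    {"x":0,"y":0,"z":3,"rx":0,"ry":0,"rz":0,"fingers":0.4},
    {"x":0,"y":0,"z":3.5,"rx":0,"ry":0,"rz":0,"fingers":0.4},
    {"x":0,"y":0,"z":3.5,"rx":0,"ry":0,"rz":0,"fingers":0.4}
  ]
}}

```text
time_s: 17.45
tool_pos: [0.4253, -0.1779, 0.0558]
tool_rot: [180.0, 0.0, 0.2]
force: [-1.6, 0.2, 2.0]
grip_width: 0.042
grasp_force: 25.0
```

Seated: contact force with the bottom at z ≈ 0.014. I release and move over the parked small stub.

Call:
{"name": "drive_tool", "arguments": {
  "moves": [
    {"x":0,"y":0,"z":0,"rx":0,"ry":0,"rz":0,"fingers":-0.2},
    {"x":0,"y":0,"z":0,"rx":0,"ry":0,"rz":0,"fingers":-0.6},
    {"x":0,"y":0,"z":0,"rx":0,"ry":0,"rz":0,"fingers":-0.7},
    {"x":0,"y":0,"z":-25,"rx":0,"ry":0,"rz":0,"fingers":-0.8},
    {"x":0,"y":0,"z":-70,"rx":0,"ry":0,"rz":0,"fingers":-1},
    {"x":0,"y":0,"z":-120,"rx":0,"ry":0,"rz":0,"fingers":-1},
    {"x":30,"y":14,"z":-160,"rx":0,"ry":0,"rz":0,"fingers":-1},
    {"x":75,"y":35,"z":-174,"rx":0,"ry":0,"rz":0,"fingers":-1},
    {"x":109,"y":48,"z":-174,"rx":0,"ry":0,"rz":0,"fingers":-1},
    {"x":109,"y":48,"z":-174,"rx":0,"ry":0,"rz":0,"fingers":-1},
    {"x":109,"y":48,"z":-174,"rx":0,"ry":0,"rz":0,"fingers":-1}
  ]
}}

```text
time_s: 18.82
tool_pos: [0.5337, -0.2251, 0.2289]
tool_rot: [-180.0, 0.1, 0.2]
force: [0.4, -0.5, -0.1]
grip_width: 0.0868
grasp_force: 0.0
```

```bash
python3 - <<'E'
from h import *
o=sensors.get_obs();print(o['tool_pos'],o['time_s'])
w=cam('wrist');t=cam('top')
cv2.imwrite('pics/w7.png',w['image'][:,:,::-1])
print(proj(w,(.5345,-.2257,.065)))
for n,c in(('w',w),('t',t)):
    g=c['image'].astype(int);mn=g.min(2);sat=g.max(2)-mn
    m=((mn>140)&(sat<25)).astype(np.uint8)
    cs,_=cv2.findContours(m,cv2.RETR_EXTERNAL,cv2.CHAIN_APPROX_NONE)
    for k in cs:
        if cv2.contourArea(k)>400:
            e=cv2.fitEllipse(cv2.convexHull(k))
            if .8<e[1][0]/e[1][1]:print(n,np.round(e[0],1),np.round(e[1],1),ray(c,*e[0],.012))
E
```

```text
[ 0.53370818 -0.22511498  0.22891593] 18.825
(np.float64(319.82637658261143), np.float64(224.32055792871677))
w [463. 237.] [103.9 126.8] [ 0.50872449 -0.38626036  0.012     ]
w [138.1 205.2] [78.7 86.6] [ 0.54364258 -0.02664517  0.012     ]
t [289.6 297.4] [64.3 67.6] [ 0.42517621 -0.1791901   0.012     ]
t [402.3 252.2] [75.5 78.4] [ 0.50079278 -0.38698333  0.012     ]
```

View pics/w7.png

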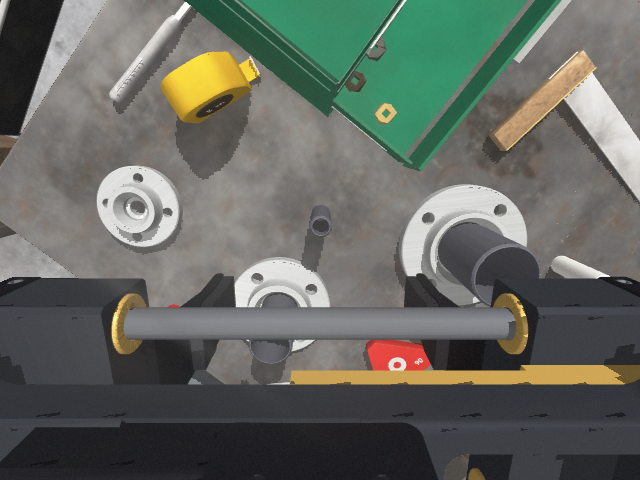

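The small stub still stands where I left it, top at (320,226). The large and medium stubs sit in their flanges, and the bare small flange is at (138,205). I regrasp the small stub.

Call:
{"name": "drive_tool", "arguments": {
  "force": 20,
  "moves": [
    {"x":0,"y":0,"z":50,"rx":0,"ry":0,"rz":0,"fingers":-0.5},
    {"x":0,"y":0,"z":100,"rx":0,"ry":0,"rz":0,"fingers":-0.3},
    {"x":0,"y":0,"z":145,"rx":0,"ry":0,"rz":0,"fingers":-0.3},
    {"x":0,"y":0,"z":175,"rx":0,"ry":0,"rz":0,"fingers":-0.3},
    {"x":0,"y":0,"z":188,"rx":0,"ry":0,"rz":0,"fingers":-0.2},
    {"x":0,"y":0,"z":190,"rx":0,"ry":0,"rz":0,"fingers":0.1},
    {"x":0,"y":0,"z":190,"rx":0,"ry":0,"rz":0,"fingers":0.5},
    {"x":0,"y":0,"z":190,"rx":0,"ry":0,"rz":0,"fingers":1},
    {"x":0,"y":0,"z":190,"rx":0,"ry":0,"rz":0,"fingers":1},
    {"x":0,"y":0,"z":190,"rx":0,"ry":0,"rz":0,"fingers":1}
  ]
}}

```text
time_s: 20.18
tool_pos: [0.5351, -0.2259, 0.0405]
tool_rot: [179.9, -0.1, 0.2]
force: [-0.1, 0.2, 3.7]
grip_width: 0.0204
grasp_force: 20.0
```

Call:
{"name": "drive_tool", "arguments": {
  "moves": [
    {"x":0,"y":0,"z":-30,"rx":0,"ry":0,"rz":0,"fingers":1},
    {"x":0,"y":-10,"z":-70,"rx":0,"ry":0,"rz":0,"fingers":1},
    {"x":2,"y":-50,"z":-90,"rx":0,"ry":0,"rz":0,"fingers":1},
    {"x":4,"y":-100,"z":-90,"rx":0,"ry":0,"rz":0,"fingers":1},
    {"x":6,"y":-150,"z":-90,"rx":0,"ry":0,"rz":0,"fingers":1},
    {"x":8,"y":-185,"z":-90,"rx":0,"ry":0,"rz":0,"fingers":1},
    {"x":8.5,"y":-199,"z":-90,"rx":0,"ry":0,"rz":0,"fingers":1},
    {"x":8.5,"y":-199,"z":-90,"rx":0,"ry":0,"rz":0,"fingers":1},
    {"x":8.5,"y":-199,"z":-90,"rx":0,"ry":0,"rz":0,"fingers":1}
  ]
}}

```text
time_s: 21.3
tool_pos: [0.5423, -0.0289, 0.1293]
tool_rot: [179.9, 0.0, 0.0]
force: [0.1, -0.6, -0.5]
grip_width: 0.021
grasp_force: 20.0
```

```bash
python3 - <<'E'
from h import *
o=sensors.get_obs();p=o['tool_pos'];print(p,o['time_s'])
w=cam('wrist');s=cam('scene')
im=w['image'].copy();b=(p[0],p[1],p[2]-.0405)
print('flange pred',proj(w,(.5436,-.027,.012)),'hub',proj(w,(.5436,-.027,.026)),'stubbot',proj(w,b))
out=np.zeros((600,800,3),np.uint8)
out[:480,:480]=cv2.resize(im[130:290,240:400],(480,480),interpolation=cv2.INTER_CUBIC)
q=proj(s,(.5436,-.027,.04));x,y=int(q[0])-50,int(q[1])-50;print(x,y,[proj(s,(.5436,-.027,.026))])
out[:300,490:790]=cv2.resize(s['image'][y:y+100,x:x+100],(300,300),interpolation=cv2.INTER_CUBIC)
cv2.imwrite('pics/m8.png',out[:,:,::-1])
g=im.astype(int);mn=g.min(2);sat=g.max(2)-mn
m=((mn>140)&(sat<25)).astype(np.uint8);m[:130]=0;m[290:]=0;m[:,:240]=0;m[:,400:]=0
k=max(cv2.findContours(m,cv2.RETR_EXTERNAL,cv2.CHAIN_APPROX_NONE)[0],key=cv2.contourArea)
e=cv2.fitEllipse(cv2.convexHull(k));print(e,ray(w,*e[0],.012))
E
```

```text
[ 0.54229347 -0.02887748  0.12929353] 21.3
flange pred (np.float64(316.55032956531636), np.float64(236.127876782413)) hub (np.float64(316.4081020999169), np.float64(240.5827722737238)) stubbot (np.float64(318.65127707207034), np.float64(269.7645029992449))
170 167 [(np.float64(221.3232438419187), np.float64(223.66633477224397))]
((315.03125, 236.03257751464844), (105.86447143554688, 108.90567779541016), 93.36730194091797) [ 0.54368124 -0.0257536   0.012     ]
```

View pics/m8.png

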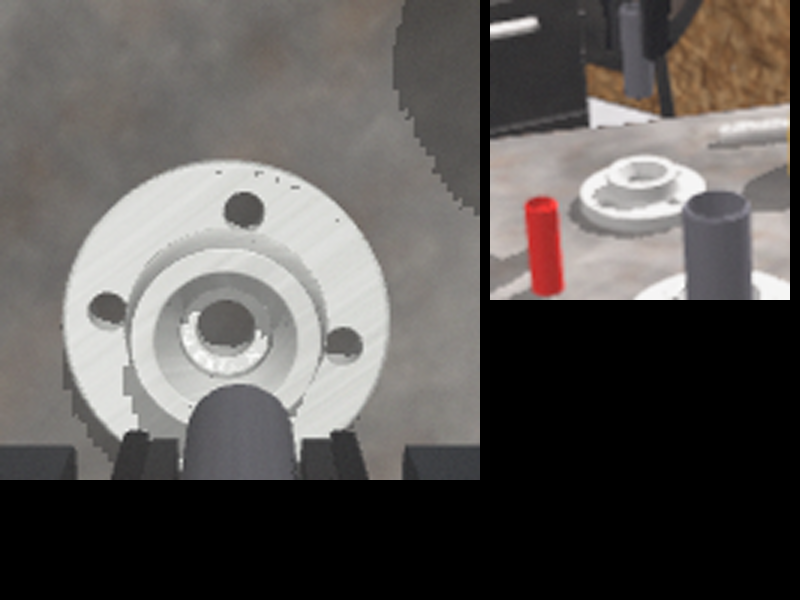

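The wrist fit puts the small flange at (0.5437, -0.0258), and the stub end shows about 3 mm to the right of the socket. I correct and lower.

Call:
{"name": "drive_tool", "arguments": {
  "moves": [
    {"x":0,"y":-1,"z":20,"rx":0,"ry":0,"rz":0,"fingers":1},
    {"x":0,"y":-1,"z":40,"rx":0,"ry":0,"rz":0,"fingers":1},
    {"x":0,"y":-1,"z":55,"rx":0,"ry":0,"rz":0,"fingers":1},
    {"x":0,"y":-1,"z":60,"rx":0,"ry":0,"rz":0,"fingers":1},
    {"x":0,"y":-1,"z":60,"rx":0,"ry":0,"rz":0,"fingers":1},
    {"x":0,"y":-1,"z":60,"rx":0,"ry":0,"rz":0,"fingers":1}
  ]
}}

```text
time_s: 22.15
tool_pos: [0.543, -0.0256, 0.0703]
tool_rot: [180.0, -0.1, 0.2]
force: [-0.3, -0.2, -0.1]
grip_width: 0.0209
grasp_force: 20.0
```

Bottom at z ≈ 0.030. I continue down into the socket, where the floor is at 0.012.

Call:
{"name": "drive_tool", "arguments": {
  "moves": [
    {"x":0.5,"y":0,"z":4,"rx":0,"ry":0,"rz":0,"fingers":1},
    {"x":0.5,"y":0,"z":7,"rx":0,"ry":0,"rz":0,"fingers":1},
    {"x":0.5,"y":0,"z":10,"rx":0,"ry":0,"rz":0,"fingers":1},
    {"x":0.5,"y":0,"z":12,"rx":0,"ry":0,"rz":0,"fingers":1},
    {"x":0.5,"y":0,"z":12,"rx":0,"ry":0,"rz":0,"fingers":1}
  ]
}}

```text
time_s: 22.78
tool_pos: [0.5427, -0.0255, 0.0573]
tool_rot: [180.0, 0.0, 0.2]
force: [0.9, 1.0, -1.3]
grip_width: 0.0203
grasp_force: 20.0
```

Call:
{"name": "drive_tool", "arguments": {
  "moves": [
    {"x":0,"y":0,"z":2,"rx":0,"ry":0,"rz":0,"fingers":1},
    {"x":0,"y":0,"z":4,"rx":0,"ry":0,"rz":0,"fingers":1},
    {"x":0,"y":0,"z":5,"rx":0,"ry":0,"rz":0,"fingers":1},
    {"x":0,"y":0,"z":5,"rx":0,"ry":0,"rz":0,"fingers":1}
  ]
}}

```text
time_s: 23.28
tool_pos: [0.5429, -0.0255, 0.0525]
tool_rot: [180.0, -0.0, 0.2]
force: [0.2, -0.5, -1.2]
grip_width: 0.0207
grasp_force: 20.0
```

Call:
{"name": "drive_tool", "arguments": {
  "moves": [
    {"x":0,"y":0,"z":1,"rx":0,"ry":0,"rz":0,"fingers":1},
    {"x":0,"y":0,"z":1,"rx":0,"ry":0,"rz":0,"fingers":1},
    {"x":0,"y":0,"z":1,"rx":0,"ry":0,"rz":0,"fingers":0.4},
    {"x":0,"y":0,"z":1,"rx":0,"ry":0,"rz":0,"fingers":0},
    {"x":0,"y":0,"z":1,"rx":0,"ry":0,"rz":0,"fingers":-0.2},
    {"x":0,"y":0,"z":-25,"rx":0,"ry":0,"rz":0,"fingers":-0.2},
    {"x":0,"y":0,"z":-70,"rx":0,"ry":0,"rz":0,"fingers":-0.5},
    {"x":0,"y":0,"z":-120,"rx":0,"ry":0,"rz":0,"fingers":-1},
    {"x":-20,"y":20,"z":-170,"rx":0,"ry":0,"rz":0,"fingers":-1},
    {"x":-50,"y":60,"z":-200,"rx":0,"ry":0,"rz":0,"fingers":-1},
    {"x":-60,"y":100,"z":-210,"rx":0,"ry":0,"rz":0,"fingers":-1},
    {"x":-60,"y":120,"z":-210,"rx":0,"ry":0,"rz":0,"fingers":-1},
    {"x":-60,"y":120,"z":-210,"rx":0,"ry":0,"rz":0,"fingers":-1}
  ]
}}

```text
time_s: 24.9
tool_pos: [0.4831, -0.1464, 0.2615]
tool_rot: [-179.9, 0.1, 0.0]
force: [0.4, 1.6, -0.3]
grip_width: 0.087
grasp_force: 0.0
```

```bash
python3 - <<'E'
from h import *
o=sensors.get_obs();print(o['tool_pos'],o['time_s'])
w=cam('wrist');s=cam('scene')
out=np.zeros((600,800,3),np.uint8)
out[:225,:800]=cv2.resize(s['image'],(800,600))[210:435]
out[225:600,:800]=cv2.resize(w['image'],(800,600))[:375]
cv2.imwrite('pics/m9.png',out[:,:,::-1])
for a,zb,h in(((.5437,-.0258),.012,.065),((.4255,-.1777),.014,.08),((.4998,-.3868),.016,.09)):
    print('top pred scene',np.round(proj(s,(*a,zb+h)),1),'wrist',np.round(proj(w,(*a,zb+h)),1))
E
```

```text
[ 0.48307739 -0.14640647  0.26153559] 24.9
top pred scene [219.6 202. ] wrist [194.3 159.1]
top pred scene [245.7 234.1] wrist [350.3 280.2]
top pred scene [365.9 240.1] wrist [581.9 209.5]
```

View pics/m9.png

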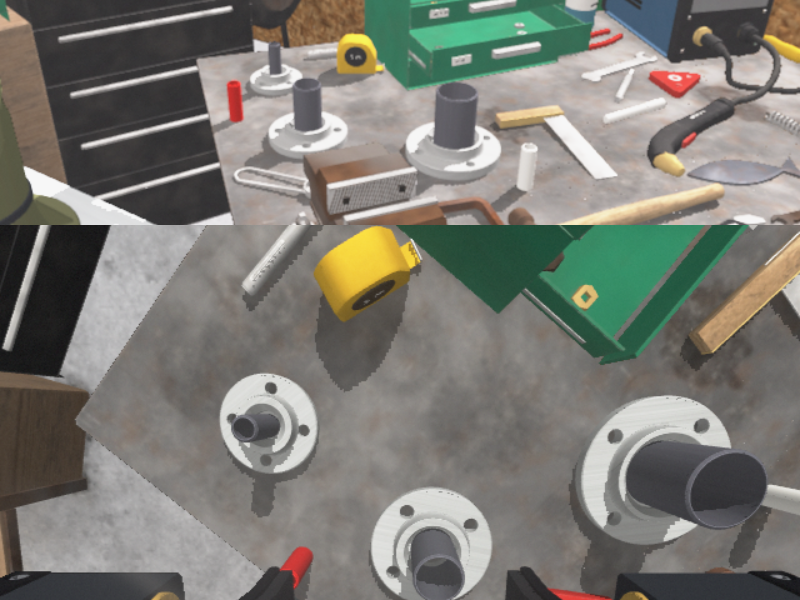

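All three stubs stand upright in their matching sockets. In the scene view their tops are at about (220,202), (246,234) and (365,238), which matches the fully seated predictions within 2 px. I hand the job in.

```bash
python3 -c "
from h import *
print(workorder.sign_off())"
```

```text
the job is handed in; nothing more can be done
None
```

The job is handed in at about 25 s: each stub stands upright and fully down in its own flange. The last camera check matched the seated heights within 2 px, and the sign-off gave no verdict.

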